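# Wind and set the flask warmer's timer

## Robot

A 6-joint arm with a two-finger parallel gripper is mounted at the origin on the work surface. World frame = base frame: x ahead of the robot, y to its left, z up, the work surface at z = 0. Lengths are in mm, angles in rad, forces in N, time in s.
With the tool pointing down it reaches from about 275 to 1000 mm from the base axis. Payload 8.4 kg.
Tool frame: the origin (TCP) lies midway between the tips of the shut fingers; the grasp point (between the pads) lies 19 mm behind it; z points along the fingers, y is the line along which they close (so a half turn about z gives the same grasp; the last joint's range is limited). The gripper opens to 85 mm and grips with 20 to 120 N. Pads are 22 mm wide; open, the fingers measure 114 mm over their backs; the gripper's body (76 mm by 85 mm) begins 54 mm behind the grasp point. The pads swing forward as they close: fully open they stand 13 mm farther back than shut.
Start: joints at [-1.299, 0.353, 1.633, -0, 1.155, -0.002], TCP at [168.993, -601.722, 231.281] pointing down, gripper open.
Joint ranges: [-2.63, 2.63], [-0.92, 2.1], [0.06, 2.66], [-1.3, 4.44], [0, 2.69], [-3.02, 3.02]. Speed limits (rad/s): [2.22, 2.22, 2.79, 3.14, 3.14, 3.14].

## Interface

Orientations are given as [roll, pitch, yaw] about the fixed x, y, z axes, in that order (R = Rz(yaw) Ry(pitch) Rx(roll)).
In Python, from rig import telemetry, optics, r gives the robot as it stands.
- The arm moves only by the tool play_rows, never from a script. Its arguments are lists of equal length, an entry for each row: "dp": the shift along the tool's x, y, z in units of 40 mm (1.0 is 40 mm), a list of three; "rot": the turn, a rotation vector about the tool's x, y, z in units of 6 degrees (1.0 is 6 degrees), a list of three. In form: {"dp": [[tx, ty, tz], ...], "rot": [[ax, ay, az], ...]}. A call has 1 to 5 rows; each row is the pose to reach, as a shift and turn from the pose commanded when the call began, along the tool's axes at that moment; what a row does not reach only later rows make up. A row lasts 1/12 s, in which the tool goes at most 41.7 mm and 7.16 degrees, less where a joint would pass 70% of its speed; a pose out of reach is approached as far as the arm can. A call with a gripper value outside its range is refused whole. "fingers" is the opening, from 0 (shut) to 1 (fully open), set as the call begins (left out, the last holds). The fingers move at their own pace and stop on an object; "grip_force" is the grip in N (left out, the last holds). Time passes only in rows, so rows that repeat a pose let the fingers close. It gives the time, the measured TCP pose, the force, the opening and the grip force at its end, in the units of the state.
- telemetry.sense(): the state, without advancing time (a new reading comes with each control period).
- optics.grab_frame(name): name is "scene" or "top" or "wrist"; returns a dict with "color" (400x640x3 uint8, red, green, blue), "mtx" (3x3 intrinsics, pixels), "D" ([k1, k2, p1, p2, k3] as OpenCV has them; the pictures are not rectified), "R" (3x3) and "t" (3): a world point X has camera coordinates R X + t; the wrist camera has in their place "mount" (4x4, takes a point from camera to tool coordinates, whose origin is the TCP and whose axes are the flange's). Camera axes: x right, y down, z forward; pixel columns grow to the right and rows downward; lengths in mm; the calibration is good to about 2 mm. A picture is of the moment at which its call begins: read the wrist's pose just before it. There is no depth.
- r.sign_off(): hands the job in; it is judged then, once.
The state is a dict: "clock": time; "qpos": joint angles; "qvel": joint speeds; "joint_efforts": joint torques, N m; "eef_pos": TCP position; "tcp_rot": TCP orientation; "contact_force": force on the tool from outside, world axes, zero at the start; "wrist_torque": the same for the moment, N m; "opening": opening from 0.0 (shut) to 1.0 (fully open); "grasp_force": force on a finger pad.
Only numpy, scipy, OpenCV 4.12 (cv2) and the standard library are available. Lean on these libraries where they do the work, as an engineer would, in place of code of your own. Each camera call takes 0.05 s, during which the arm holds its last target. There are 200 camera calls.

## Task

Start the flask warmer: wind its timer dial clockwise past the yellow top mark until you feel it come up firmly against its stop, without wrenching the timer case round on its rubber mount, then turn the dial back down until its white pointer lines up with the red tab, and finally press the green start button. Leave the culture flask on the warmer and the amber bottle where they are, and let go of everything.

Things in the scene. Friction and masses are not known exactly. Their poses are not given: they have to be found in the camera images.
- warmer: White flask warmer with a blue foot line, fixed to the bench: slab 190 (x) by 370 (y) by 22 mm high. Origin at the centre of its underside, z up. On it: the round timer in the middle, the green start button towards +y, a dark warm plate with the flask towards -y. Where it stands and its yaw (up to 0.5 rad) vary.
- timer: Grey round timer case, 112 mm across. Origin on the dial's vertical axis, 32 mm above the bench. It stands on a rubber mount that lets it turn about that axis against a spring of 3 N m/rad; untouched, its axes are parallel to the warmer's. Twisting it more than 0.17 rad (10 degrees, 0.5 N m) either way damages the mount.
- case (a point): Point on the dial's axis in the case's flat top face, 70 mm above the bench. Its x axis points to the yellow top mark (60 minutes: a 16 by 6 mm yellow bar on the face), z up. White marks every 5 minutes, 4 degrees a minute, more minutes clockwise seen from above.
- dial: Black timer dial. Origin on its axis at the case's face, x axis along the pointer. It turns with 0.05 N m of friction, stays where left, winds clockwise seen from above. Its hard stop, unseen and different each time, lies 15 to 51 degrees clockwise of the top mark; past it the whole case twists on its mount. Wound firmly: case twisted 0.05 rad or more (0.15 N m).
- knob (a point): Grip point on the dial's axis, 29.5 mm above the case's face (99.5 mm above the bench). The grip is a fluted round knob 42 mm across with its flat top 12 mm above this point, on a black skirt 68 mm across and 5 mm thick. It can be gripped from above at any yaw; nothing else on the case is higher than 6 mm above the face.
- pointer (a point): Point on the dial's white pointer line, 36 mm from the axis, 4 mm above the case's face, just off the skirt's edge. A white line on the knob's top and on its skirt shows the pointer. At the start it stands some 8 to 27 minutes below the top mark.
- tab_point (a point): Point on the red tab's centre line, 36 mm from the axis, 4 mm above the case's face. The red tab, 14 by 5 mm and 6 mm high, lies radially on the face 39 to 53 mm from the axis and marks the minutes to set, 70 to 121 degrees anticlockwise of the top mark. It is locked. The dial is set when pointer and tab_point coincide seen from above.
- start (a joint): Green start button, 26 mm across, in a black housing on the warmer: 0 is out, 0.006 m is fully down (vertical travel), which takes 5 N; it springs back. It counts as pressed past 0.004 m.
- start_top (a point): Centre of the green button's top face.
- flask: Clear culture flask with a blue cap lying on the warm plate, about 117 by 62 by 29 mm high. Origin at its underside. Not to be moved.
- bottle: Amber bottle with a blue cap, 60 mm across and 150 mm tall, standing on the bench just beyond the warmer's -y end. Origin at the centre of its underside. Not to be moved.

How it is judged (in metres and radians):
On the way, in this order (a step that is already met when the one before it is completed fails the run):
1. the dial is wound past the top mark firmly against its stop (case twisted by more than 0.05 rad on its mount) (y of pointer in the frame of case below -0.007 m and x of pointer in the frame of case above 0 m and angle between the x axis of case and the x axis of warmer, either way round above 0.05 rad), for 0.1 s.
2. the dial is turned back so that the pointer is within 4.5 mm of the red tab's line (horizontal distance between pointer and tab_point below 0.0045 m), for 0.3 s.
3. with the dial set, the start button is pressed (value of joint start above 0.004 m and horizontal distance between pointer and tab_point below 0.0045 m), for 0.05 s.
At the end, for the whole second after the job is handed in: The pointer is within 4.5 mm of the red tab's line (about 2 minutes), the timer case has sprung back straight on its mount (within 0.04 rad), the start button is out again (above 4 mm of its 6 mm travel), and flask and amber bottle are within 25 mm of where they were, the bottle upright (horizontal distance between pointer and tab_point below 0.0045 m and angle between the x axis of case and the x axis of warmer, either way round below 0.04 rad and value of joint start below 0.002 m and distance of each of flask, bottle from where it was at the start of the episode below 0.025 m and angle between bottle's own z axis and vertical below 0.2 rad); the robot touches nothing.
It fails at once if the timer case is wrenched more than 0.17 rad round on its rubber mount (angle between the x axis of case and the x axis of warmer, either way round above 0.17 rad).
It fails at once if the start button is pressed while the dial is not set to the tab (value of joint start above 0.004 m and horizontal distance between pointer and tab_point above 0.006 m).
It fails at once if the flask or the amber bottle is shoved more than 25 mm (distance of any of flask, bottle from where it was at the start of the episode above 0.025 m).
It also fails if it takes over 67 s, if anything falls off the work surface, if the arm or the gripper's body presses on something with over 40 N, if the wrist force passes 120 N, or if a joint passes its speed limit or range.

## Working session

There is one attempt and no reset: what is moved stays moved. The work goes in short steps, Python scripts to look and compute and a tool call to move; the robot and the scene stay as the last step left them, time stands still between calls to the robot, and variables do not carry over. Pictures are saved under pics/ and viewed, at most 10 in all, crops included, and the job is handed in when it is done.

Besides the shell and the picture viewer there is one more tool, called after "Request:" by a JSON object that holds its "api" and its "payload", one argument or row to a line. play_rows: Moves the arm, as the interface text tells. Its arguments: {"type":"object","properties":{"dp":{"type":"array"},"rot":{"type":"array"},"fingers":{"type":"number"},"grip_force":{"type":"number"}},"required":["dp","rot"]}

```bash
mkdir -p pics; cat > h.py <<'E'
import numpy as np, cv2
from rig import telemetry, optics, r
from scipy.spatial.transform import Rotation as Ro
def cam(name):
    s=telemetry.sense(); f=optics.grab_frame(name)
    K=np.array(f["mtx"]);D=np.array(f["D"],float)
    if name=="wrist":
        T=np.eye(4);T[:3,:3]=Ro.from_euler('xyz',s["tcp_rot"]).as_matrix();T[:3,3]=s["eef_pos"]
        M=T@np.array(f["mount"]);Rw=M[:3,:3];c=M[:3,3]
    else:
        R=np.array(f["R"]);Rw=R.T;c=-R.T@np.array(f["t"])
    return f["color"],K,D,Rw,c
def plane(cm,uv,z):
    _,K,D,Rw,c=cm
    p=cv2.undistortPoints(np.array(uv,float).reshape(-1,1,2),K,D).reshape(-1,2)
    d=np.c_[p,np.ones(len(p))]@Rw.T
    return c+d*((z-c[2])/d[:,2])[:,None]
def save(cm,n,crop=None,sc=1):
    im=cm[0][...,::-1]
    if crop: x0,y0,x1,y1=crop; im=im[y0:y1,x0:x1]
    cv2.imwrite('pics/'+n,cv2.resize(im,None,fx=sc,fy=sc,interpolation=cv2.INTER_CUBIC))
E
python3 - <<'E'
from h import *
s=telemetry.sense();print(s)
a=cam("top");b=cam("scene")
print(a[4],b[4])
cv2.imwrite('pics/a.png',cv2.resize(np.vstack([a[0],b[0]])[...,::-1],(480,600)))
save(a,'top.png')
E
```

```text
{'clock': 0.0, 'qpos': array([-1.29942581e+00,  3.53665482e-01,  1.63411789e+00,  1.76409719e-06,
        1.15522369e+00, -2.38916788e-03]), 'qvel': array([ 0.00070066,  0.00017578,  0.00010549, -0.00048298,  0.00107211,
       -0.00047867]), 'joint_efforts': array([-3.35233191e-03, -6.05260491e+01, -3.42069089e+01, -1.61096809e-04,
        9.40304948e-03, -3.57239196e-05]), 'eef_pos': array([ 168.85017106, -601.26549825,  230.55781769]), 'tcp_rot': array([-3.14017825e+00, -4.99219053e-06,  2.73758969e-01]), 'contact_force': array([ 0.07544905, -0.01342191, -0.25933167]), 'wrist_torque': array([ 0.03632314, -0.05168906, -0.00114113]), 'grasp_force': 0.0, 'opening': 1.0007899221185417}
[402.13792643 -35.07346049 937.75449478] [1180.97737809 -607.25923099  608.51155217]
```

View pics/top.png

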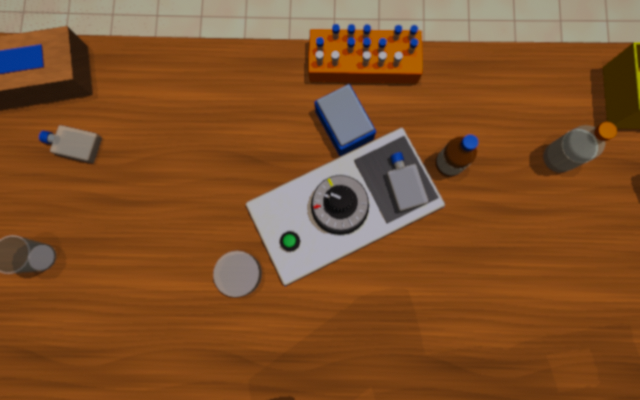

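The top view shows the warmer with its timer near (340,203), the yellow mark at (330,183), the red tab at (316,207) and the green button at (290,241). The pointer lies between red and yellow, and the bottle is at (457,155).

```bash
python3 - <<'E'
from h import *
a=cam("top")
h=cv2.cvtColor(a[0],cv2.COLOR_RGB2HSV)
def m(lo,hi,box):
    k=cv2.inRange(h,lo,hi);z=np.zeros_like(k);x0,y0,x1,y1=box;z[y0:y1,x0:x1]=k[y0:y1,x0:x1]
    return np.argwhere(z>0)[:,::-1]
B=(300,165,380,245)
ye=m((20,120,120),(35,255,255),B);re=m((0,150,100),(6,255,255),B);re2=m((172,150,100),(180,255,255),B);re=np.r_[re,re2]
g=m((45,120,60),(85,255,255),(270,220,310,260))
wh=m((0,0,215),(180,50,255),(235,115,455,295))
bl=m((0,0,0),(180,255,55),B)
print(len(ye),len(re),len(g),len(wh),len(bl))
Y=plane(a,[ye.mean(0)],70)[0];Rd=plane(a,[re.mean(0)],76)[0]
print('yellow',Y,'red',Rd,'green z40',plane(a,[g.mean(0)],40)[0],plane(a,[g.mean(0)],22)[0])
v=cv2.inRange(h,(0,0,110),(180,60,255)); n,l,st,_=cv2.connectedComponentsWithStats(v)
i=l[262,290]; print(st[i])
c=max(cv2.findContours((l==i).astype(np.uint8),0,2)[0],key=cv2.contourArea)
rc=cv2.minAreaRect(cv2.convexHull(c));print(rc)
P=plane(a,cv2.boxPoints(rc),22);print(P,P.mean(0))
save(a,'z.png',(270,150,420,262),5.3)
E
```

```text
24 14 143 0 1006
yellow [604.47386187 -31.73885269  70.        ] red [554.39869358  -6.68461549  76.        ] green z40 [490.25928635  47.48575829  40.        ] [492.02612181  49.14107268  22.        ]
[  247   128   197   157 11223]
((344.2000732421875, 204.39999389648438), (90.33714294433594, 178.88543701171875), 63.43495178222656)
[[ 564.81723472  145.23022675   22.        ]
 [ 744.75346721 -185.8648197    22.        ]
 [ 572.25581588 -267.35581689   22.        ]
 [ 402.32352427   55.01374511   22.        ]] [571.03751052 -63.24416618  22.        ]
```

View pics/z.png

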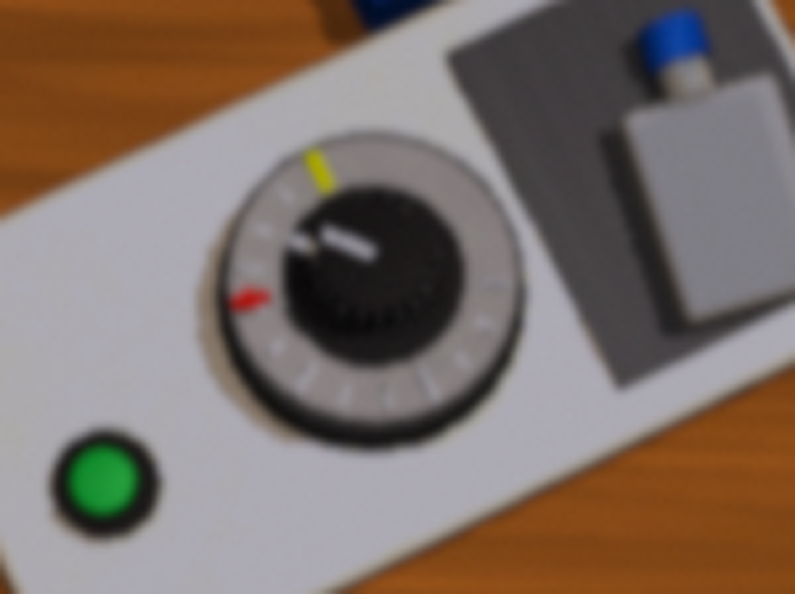

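Request:
{"api": "play_rows", "payload": {
  "dp": [
    [0.75,-0.6,-0.5],
    [1.5,-1.2,-0.9],
    [2.25,-1.8,-1.2],
    [3.0,-2.4,-1.5],
    [3.75,-3.0,-1.75]
  ],
  "rot": [
    [0,0,0],
    [0,0,0],
    [0,0,0],
    [0,0,0],
    [0,0,0]
  ]
}}

```text
clock: 0.57
eef_pos: [281.6, -444.1, 302.0]
tcp_rot: [3.141, -0.0, 0.273]
contact_force: [0.9, -1.3, 0.5]
opening: 0.996
grasp_force: 0.0
```

Request:
{"api": "play_rows", "payload": {
  "dp": [
    [0.8,-0.6,0],
    [1.6,-1.2,0],
    [2.4,-1.8,0],
    [3.2,-2.4,0],
    [4.0,-3.0,0]
  ],
  "rot": [
    [0,0,0],
    [0,0,0],
    [0,0,0],
    [0,0,0],
    [0,0,0]
  ]
}}

```text
clock: 0.98
eef_pos: [403.2, -285.0, 301.4]
tcp_rot: [3.141, -0.0, 0.274]
contact_force: [0.5, -0.2, 0.6]
opening: 1.002
grasp_force: 0.0
```

Request:
{"api": "play_rows", "payload": {
  "dp": [
    [0.8,-0.6,0],
    [1.6,-1.2,0],
    [2.4,-1.8,0],
    [3.2,-2.4,0],
    [4.0,-3.0,0]
  ],
  "rot": [
    [0,0,0],
    [0,0,0],
    [0,0,0],
    [0,0,0],
    [0,0,0]
  ]
}}

```text
clock: 1.4
eef_pos: [524.9, -126.1, 301.3]
tcp_rot: [3.142, -0.0, 0.274]
contact_force: [0.8, -0.2, 0.3]
opening: 1.002
grasp_force: 0.0
```

Request:
{"api": "play_rows", "payload": {
  "dp": [
    [0,-0.6,0],
    [0,-1.2,0],
    [0,-1.5,0],
    [0,-1.5,0],
    [0,-1.5,0]
  ],
  "rot": [
    [0,0,-1.1],
    [0,0,-2.2],
    [0,0,-3.3],
    [0,0,-4.4],
    [0,0,-5.5]
  ]
}}

```text
clock: 1.82
eef_pos: [507.6, -69.2, 301.1]
tcp_rot: [-3.141, 0.0, 0.857]
contact_force: [-0.6, 0.1, 0.6]
opening: 1.0
grasp_force: 0.0
```

Request:
{"api": "play_rows", "payload": {
  "dp": [
    [0,0,0],
    [0,0,0],
    [0,0,0],
    [0,0,0],
    [0,0,0]
  ],
  "rot": [
    [0,0,-1.1],
    [0,0,-2.2],
    [0,0,-3.3],
    [0,0,-4.4],
    [0,0,-5.5]
  ]
}}

```text
clock: 2.23
eef_pos: [507.7, -70.2, 301.1]
tcp_rot: [-3.141, 0.0, 1.431]
contact_force: [0.1, -0.2, -0.2]
opening: 1.004
grasp_force: 0.0
```

Request:
{"api": "play_rows", "payload": {
  "dp": [
    [0,0,0],
    [0,0,0],
    [0,0,0],
    [0,0,0],
    [0,0,0]
  ],
  "rot": [
    [0,0,-1.1],
    [0,0,-2.2],
    [0,0,-3.3],
    [0,0,-4.4],
    [0,0,-5]
  ]
}}

```text
clock: 2.65
eef_pos: [507.7, -70.2, 301.1]
tcp_rot: [-3.141, -0.0, 1.956]
contact_force: [-0.1, -0.3, -0.7]
opening: 1.002
grasp_force: 0.0
```

```bash
python3 - <<'E'
from h import *
s=telemetry.sense();print(s["clock"],s["qpos"],s["eef_pos"],s["tcp_rot"])
w=cam("wrist");print(w[4],w[3][:,2]);save(w,'w1.png')
E
```

```text
2.65 [-1.40441523e-01  1.12316880e-01  1.78676002e+00  4.77039243e-05
  1.24296258e+00 -5.25315421e-01] [507.72773721 -70.24804784 301.07431804] [-3.14122872e+00 -2.63143959e-04  1.95565481e+00]
[483.92466005  -9.83752373 443.41714167] [ 0.09700116 -0.2414533  -0.96555221]
```

View pics/w1.png

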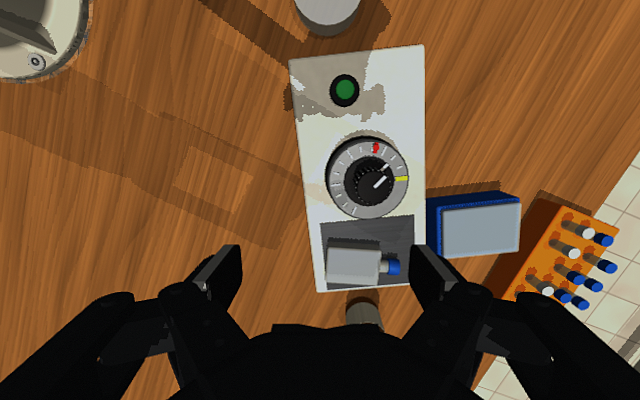

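The wrist view shows the whole warmer: timer face (368,178), red (376,148), yellow (401,178), pointer line towards (384,181→), and button (345,90).

```bash
cat > meas.py <<'E'
from h import *
def meas(w,near,rad=60):
    h=cv2.cvtColor(w[0],cv2.COLOR_RGB2HSV); yy,xx=np.mgrid[:400,:640]
    near=np.array(near); disk=((xx-near[0])**2+(yy-near[1])**2<rad**2)
    def px(k): return np.argwhere((k>0)&disk)[:,::-1]
    ye=px(cv2.inRange(h,(20,120,100),(35,255,255)));re=px(cv2.inRange(h,(0,150,80),(6,255,255))|cv2.inRange(h,(172,150,80),(180,255,255)))
    Y=plane(w,[ye.mean(0)],70)[0][:2];R=plane(w,[re.mean(0)],76)[0][:2]
    return h,disk,Y,R,len(ye),len(re)
def ang(v): return np.degrees(np.arctan2(v[1],v[0]))
E
python3 - <<'E'
from meas import *
w=cam("wrist")
h,d,Y,R,n1,n2=meas(w,(368,178))
print('Y',Y,'R',R,n1,n2)
# green
yy,xx=np.mgrid[:400,:640]
g=np.argwhere((cv2.inRange(h,(45,80,30),(85,255,255))>0)&((xx-345)**2+(yy-90)**2<900))[:,::-1]
a=cam("top");h2=cv2.cvtColor(a[0],cv2.COLOR_RGB2HSV)
g2=np.argwhere((cv2.inRange(h2,(45,120,60),(85,255,255))>0)&((xx-290)**2+(yy-241)**2<400))[:,::-1]
for z in (25,32,40,50): print(z,plane(w,[g.mean(0)],z)[0][:2],plane(a,[g2.mean(0)],z)[0][:2])
# face circle from grey ring, rectified crops at z=70: 2px/mm
def rect(cm,z,ctr,half=70,s=4):
    _,K,D,Rw,c=cm
    n=2*half*s; gy,gx=np.mgrid[:n,:n]
    P=np.stack([ctr[0]+half-gy/s,ctr[1]+half-gx/s,np.full(gx.shape,z)],-1).reshape(-1,3).astype(float)
    Rc=Rw.T; uv=cv2.projectPoints(P,cv2.Rodrigues(Rc)[0],-Rc@c,K,D)[0].reshape(n,n,2).astype(np.float32)
    return cv2.remap(cm[0],uv[...,0],uv[...,1],cv2.INTER_CUBIC)
C=(563,-52)
im=np.hstack([rect(w,70,C,half=65,s=3),rect(w,111.5,C,half=65,s=3)])
cv2.imwrite('pics/rect.png',im[...,::-1])
E
```

```text
Y [604.41047272 -32.03845269] R [553.72610991  -7.70681387] 58 46
25 [489.82228573  48.94314882] [nan nan]
32 [489.72178857  47.95890452] [nan nan]
40 [489.60693467  46.83405389] [nan nan]
50 [489.4633673  45.4279906] [nan nan]<stdin>:10: RuntimeWarning: Mean of empty slice.
  ret = um.true_divide(
```

View pics/rect.png

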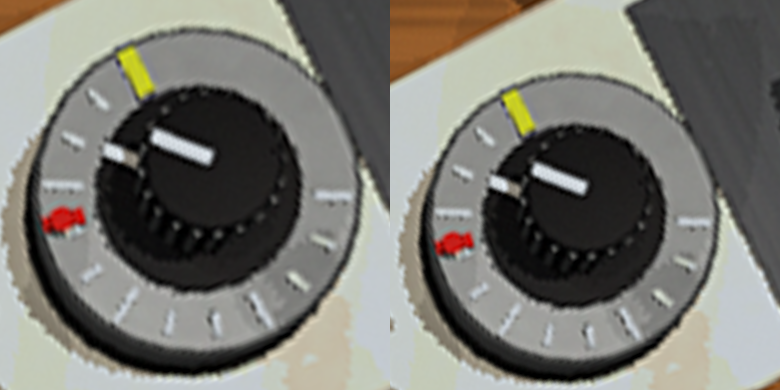

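Request:
{"api": "play_rows", "payload": {
  "dp": [
    [-0.05,0.5,0.7],
    [-0.1,1.0,1.5],
    [-0.14,1.47,2.3],
    [-0.14,1.47,3.1],
    [-0.14,1.47,3.7]
  ],
  "rot": [
    [0,0,0],
    [0,0,0],
    [0,0,0],
    [0,0,0],
    [0,0,0]
  ]
}}

```text
clock: 3.22
eef_pos: [564.4, -53.3, 150.5]
tcp_rot: [-3.14, -0.001, 1.947]
contact_force: [-0.5, 0.3, -0.1]
opening: 1.001
grasp_force: 0.0
```

Request:
{"api": "play_rows", "payload": {
  "dp": [
    [0,0,0.5],
    [0,0,1.0],
    [0,0,1.4],
    [0,0,1.75],
    [0,0,1.75]
  ],
  "rot": [
    [0,0,0],
    [0,0,0],
    [0,0,0],
    [0,0,0],
    [0,0,0]
  ]
}}

```text
clock: 3.63
eef_pos: [562.7, -53.5, 80.5]
tcp_rot: [-3.137, -0.002, 1.947]
contact_force: [-1.0, -0.4, -0.1]
opening: 1.001
grasp_force: 0.0
```

```bash
python3 - <<'E'
from h import *
s=telemetry.sense();print(s["clock"],s["qpos"],s["eef_pos"],s["tcp_rot"],s["contact_force"],s["wrist_torque"])
w=cam("wrist");b=cam("scene")
cv2.imwrite('pics/s2.png',np.vstack([cv2.resize(b[0],(480,300)),cv2.resize(w[0],(480,300))])[...,::-1])
E
```

```text
3.6333 [-9.75243601e-02  4.51246641e-01  1.87665602e+00  3.85051754e-05
  8.18306386e-01 -4.73635766e-01] [562.71177174 -53.53591146  80.52416846] [-3.13749721e+00 -2.13055289e-03  1.94687699e+00] [-1.01944499 -0.36230573 -0.09349001] [-0.03752845  0.04918369 -0.04123239]
```

View pics/s2.png

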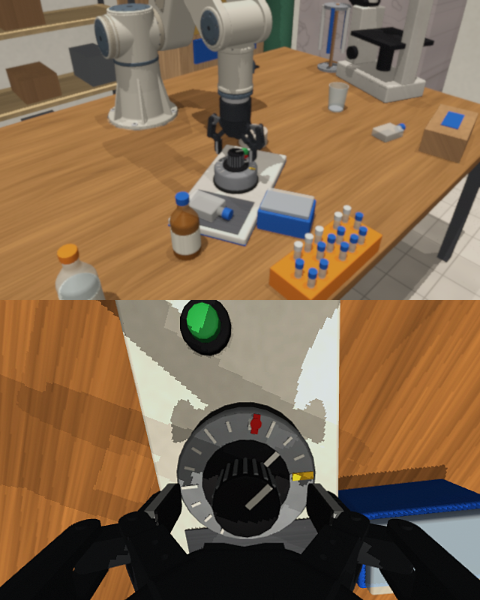

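The fingers straddle the knob, which is centred in the wrist view at about (245,495). Closing.

Request:
{"api": "play_rows", "payload": {
  "dp": [
    [0,0,0],
    [0,0,0],
    [0,0,0],
    [0,0,0],
    [0,0,0]
  ],
  "rot": [
    [0,0,0],
    [0,0,0],
    [0,0,0],
    [0,0,0],
    [0,0,0]
  ],
  "fingers": 0.3,
  "grip_force": 60
}}

```text
clock: 4.15
eef_pos: [564.9, -53.9, 84.4]
tcp_rot: [3.141, 0.001, 1.949]
contact_force: [-1.9, -0.5, 7.3]
opening: 0.47
grasp_force: 59.5
```

Request:
{"api": "play_rows", "payload": {
  "dp": [
    [0,0,0],
    [0,0,0],
    [0,0,0],
    [0,0,0],
    [0,0,0]
  ],
  "rot": [
    [0,0,0],
    [0,0,0],
    [0,0,0],
    [0,0,0],
    [0,0,0]
  ]
}}

```text
clock: 4.57
eef_pos: [564.9, -53.9, 84.4]
tcp_rot: [3.141, 0.001, 1.949]
contact_force: [-2.7, -0.9, 7.8]
opening: 0.475
grasp_force: 59.5
```

```bash
cat > st.py <<'E'
from rig import telemetry
import numpy as np
s=telemetry.sense();np.set_printoptions(precision=3,suppress=True)
print(s["clock"],'q6',s["qpos"][5],s["eef_pos"],'yaw',np.degrees(s["tcp_rot"][2]),s["contact_force"],'T',s["wrist_torque"],s["joint_efforts"][5],s["opening"],s["grasp_force"])
E
python3 st.py
```

```text
4.5667 q6 -0.47589001786014223 [564.901 -53.916  84.389] yaw 111.67934744131192 [-2.654 -0.943  7.838] T [-0.091  0.444  0.015] 0.004573702462948859 0.4754547809175708 59.49288010597229
```

Request:
{"api": "play_rows", "payload": {
  "dp": [
    [0,0,0],
    [0,0,0],
    [0,0,0],
    [0,0,0],
    [0,0,0]
  ],
  "rot": [
    [0,0,0.8],
    [0,0,1.6],
    [0,0,2.4],
    [0,0,3.2],
    [0,0,4]
  ]
}}

```text
clock: 4.98
eef_pos: [564.3, -54.1, 84.4]
tcp_rot: [-3.141, 0.0, 1.526]
contact_force: [-4.7, -0.6, 10.1]
opening: 0.474
grasp_force: 59.5
```

Request:
{"api": "play_rows", "payload": {
  "dp": [
    [0,0,0],
    [0,0,0],
    [0,0,0],
    [0,0,0],
    [0,0,0]
  ],
  "rot": [
    [0,0,0.8],
    [0,0,1.6],
    [0,0,2.4],
    [0,0,3.2],
    [0,0,4]
  ]
}}

```text
clock: 5.4
eef_pos: [563.7, -54.0, 84.3]
tcp_rot: [-3.14, 0.001, 1.107]
contact_force: [-7.2, -0.6, 11.4]
opening: 0.475
grasp_force: 59.5
```

Request:
{"api": "play_rows", "payload": {
  "dp": [
    [0,0,0],
    [0,0,0],
    [0,0,0],
    [0,0,0],
    [0,0,0]
  ],
  "rot": [
    [0,0,0.4],
    [0,0,0.8],
    [0,0,1],
    [0,0,1],
    [0,0,1]
  ]
}}

```text
clock: 5.82
eef_pos: [563.6, -53.9, 84.4]
tcp_rot: [-3.14, 0.001, 1.007]
contact_force: [-6.7, -1.2, 12.8]
opening: 0.472
grasp_force: 59.5
```

```bash
python3 st.py; python3 - <<'E'
from meas import *
b=cam("scene");h=cv2.cvtColor(b[0],cv2.COLOR_RGB2HSV);k=cv2.inRange(h,(20,120,100),(35,255,255));k[:, :250]=0;k[:,400:]=0
n,l,st,c=cv2.connectedComponentsWithStats(k);print(st[1:],c[1:])
w=cam("wrist");hh,d,Y,R,n1,n2=meas(w,(330,240),110);A=np.array([564.7,-53.3])
print('wrist ang yellow',ang(Y-A),'red',ang(R-A),n1,n2,Y,R)
save(w,'w3.png')
E
```

```text
5.8167 q6 0.4666452715351263 [563.563 -53.873  84.353] yaw 57.68061952063953 [-6.75  -1.222 12.81 ] T [-0.115  1.256  0.035] 0.1333568338304758 0.4722653208068307 59.48050081729889
[[332 223   8   3  13]] [[335.30769231 224.38461538]]
wrist ang yellow 27.59115104885834 red 101.55436962497848 312 264 [604.27936364 -32.61619153] [555.32914467  -7.46345472]
```

View pics/w3.png

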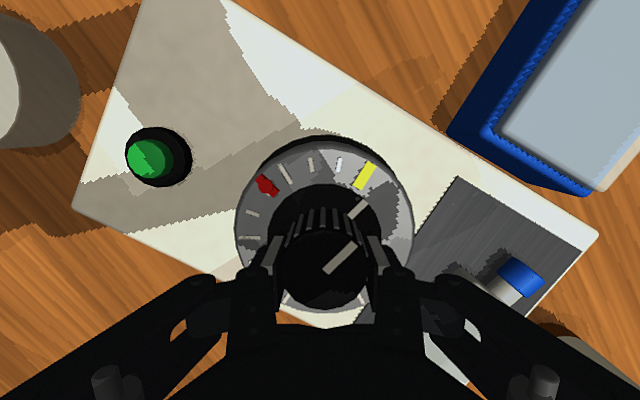

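The case is still nearly straight (yellow at 27.6°, at (365,176)) and the pointer is past it. I'll now step on in ~5.4° increments, checking each one.

```bash
cat > ck.py <<'E'
from meas import *
import runpy; runpy.run_path('st.py')
w=cam("wrist")
A=np.array([564.7,-53.3]);Rc=w[3].T
p=cv2.projectPoints(np.array([[A[0],A[1],76.]]),cv2.Rodrigues(Rc)[0],-Rc@w[4],w[1],w[2])[0].ravel()
hh,d,Y,R,n1,n2=meas(w,p,110)
print('yellow',ang(Y-A),'red',ang(R-A),n1,n2)
E
echo
```

Request:
{"api": "play_rows", "payload": {
  "dp": [
    [0,0,0],
    [0,0,0],
    [0,0,0]
  ],
  "rot": [
    [0,0,0.5],
    [0,0,0.9],
    [0,0,0.9]
  ]
}}

```text
clock: 6.17
eef_pos: [563.4, -53.8, 84.4]
tcp_rot: [-3.14, 0.001, 0.91]
contact_force: [-7.8, -0.6, 12.6]
opening: 0.473
grasp_force: 59.5
```

```bash
python3 ck.py
```

```text
6.1667 q6 0.5634185083515862 [563.437 -53.823  84.35 ] yaw 52.134263701536 [-7.83  -0.602 12.577] T [-0.043  1.343 -0.004] 0.8019832335412502 0.4734963268265755 59.49766159057617
yellow 27.548906589216475 red 101.54887765304878 316 261
```

Request:
{"api": "play_rows", "payload": {
  "dp": [
    [0,0,0],
    [0,0,0],
    [0,0,0]
  ],
  "rot": [
    [0,0,0.5],
    [0,0,0.9],
    [0,0,0.9]
  ]
}}

```text
clock: 6.47
eef_pos: [563.3, -53.8, 84.3]
tcp_rot: [-3.14, 0.002, 0.816]
contact_force: [-8.2, -0.3, 13.3]
opening: 0.475
grasp_force: 59.5
```

```bash
python3 ck.py
```

```text
6.4667 q6 0.6576537151187899 [563.313 -53.752  84.314] yaw 46.73375998581217 [-8.17  -0.314 13.274] T [-0.001  1.364  0.041] 0.8023091219365597 0.47477462542558607 59.52655255794525
yellow 27.605157230252782 red 101.47663284320286 313 255
```

Request:
{"api": "play_rows", "payload": {
  "dp": [
    [0,0,0],
    [0,0,0],
    [0,0,0]
  ],
  "rot": [
    [0,0,0.5],
    [0,0,0.9],
    [0,0,0.9]
  ]
}}

```text
clock: 6.77
eef_pos: [563.2, -53.6, 84.3]
tcp_rot: [-3.14, 0.002, 0.721]
contact_force: [-9.0, 0.5, 13.8]
opening: 0.475
grasp_force: 59.6
```

```bash
python3 ck.py
```

```text
6.7667 q6 0.7518800429587671 [563.23  -53.646  84.334] yaw 41.33342122453277 [-9.026  0.473 13.821] T [0.087 1.441 0.025] 0.802582148462534 0.4745233581587991 59.555702805519104
yellow 27.671152808868754 red 101.56369678926603 316 246
```

Request:
{"api": "play_rows", "payload": {
  "dp": [
    [0,0,0],
    [0,0,0],
    [0,0,0]
  ],
  "rot": [
    [0,0,0.5],
    [0,0,0.9],
    [0,0,0.9]
  ]
}}

```text
clock: 7.07
eef_pos: [563.2, -53.6, 84.3]
tcp_rot: [-3.14, 0.002, 0.627]
contact_force: [-8.0, 1.7, 14.1]
opening: 0.475
grasp_force: 59.6
```

```bash
python3 ck.py
```

```text
7.0667 q6 0.8461625296330889 [563.157 -53.577  84.307] yaw 35.92721248354256 [-8.036  1.691 14.07 ] T [0.183 1.538 0.053] 0.8025320246815681 0.4750199440209438 59.58380162715912
yellow 27.665696489782885 red 101.47805743239267 313 240
```

Request:
{"api": "play_rows", "payload": {
  "dp": [
    [0,0,0],
    [0,0,0],
    [0,0,0]
  ],
  "rot": [
    [0,0,0.5],
    [0,0,0.9],
    [0,0,0.9]
  ]
}}

```text
clock: 7.37
eef_pos: [563.1, -53.5, 84.3]
tcp_rot: [-3.14, 0.002, 0.533]
contact_force: [-9.2, 1.1, 14.0]
opening: 0.474
grasp_force: 59.6
```

```bash
python3 ck.py
```

```text
7.3667 q6 0.9403900211597074 [563.095 -53.457  84.346] yaw 30.529848813217484 [-9.19   1.131 13.95 ] T [0.226 1.538 0.044] 0.8023432083427906 0.47391515214262164 59.6039879322052
yellow 27.769559484648607 red 101.38243677531338 314 238
```

Request:
{"api": "play_rows", "payload": {
  "dp": [
    [0,0,0],
    [0,0,0],
    [0,0,0]
  ],
  "rot": [
    [0,0,0.5],
    [0,0,0.9],
    [0,0,0.9]
  ]
}}

```text
clock: 7.67
eef_pos: [563.0, -53.4, 84.3]
tcp_rot: [-3.14, 0.002, 0.439]
contact_force: [-9.9, 2.4, 13.8]
opening: 0.476
grasp_force: 59.6
```

```bash
python3 ck.py
```

```text
7.6667 q6 1.034639720626216 [562.957 -53.357  84.313] yaw 25.12674826155376 [-9.921  2.435 13.774] T [0.379 1.526 0.055] 0.8023833855986595 0.47595743055100515 59.63420212268829
yellow 27.817297164344552 red 101.47282665354051 315 232
```

Request:
{"api": "play_rows", "payload": {
  "dp": [
    [0,0,0],
    [0,0,0],
    [0,0,0]
  ],
  "rot": [
    [0,0,0.5],
    [0,0,0.9],
    [0,0,0.9]
  ]
}}

```text
clock: 7.97
eef_pos: [562.9, -53.3, 84.3]
tcp_rot: [-3.14, 0.003, 0.345]
contact_force: [-9.6, 2.5, 14.6]
opening: 0.475
grasp_force: 59.9
```

```bash
python3 ck.py
```

```text
7.9667 q6 1.1286518753916932 [562.897 -53.265  84.304] yaw 19.74453775549785 [-9.633  2.505 14.649] T [0.495 1.602 0.241] 1.006334200501442 0.4750540728542678 59.94988203048706
yellow 24.07115930141049 red 97.68927474591163 315 227
```

The stop is reached: yellow swung from 27.8° to 24.1° (about 0.08 rad). I'll press a little further for margin and hold.

Request:
{"api": "play_rows", "payload": {
  "dp": [
    [0,0,0],
    [0,0,0],
    [0,0,0],
    [0,0,0]
  ],
  "rot": [
    [0,0,0.2],
    [0,0,0.2],
    [0,0,0.2],
    [0,0,0.2]
  ]
}}

```text
clock: 8.35
eef_pos: [562.9, -53.3, 84.3]
tcp_rot: [-3.14, 0.003, 0.326]
contact_force: [-8.7, 2.7, 14.6]
opening: 0.474
grasp_force: 60.0
```

```bash
python3 ck.py
```

```text
8.35 q6 1.146890573626518 [562.933 -53.273  84.317] yaw 18.703458277284895 [-8.708  2.715 14.642] T [0.607 1.652 0.268] 0.30645009130239487 0.4742327616600539 59.95560944080353
yellow 23.05167119549486 red 96.68303742973113 313 228
```

Request:
{"api": "play_rows", "payload": {
  "dp": [
    [0,0,0],
    [0,0,0],
    [0,0,0],
    [0,0,0],
    [0,0,0]
  ],
  "rot": [
    [0,0,-0.6],
    [0,0,-1.5],
    [0,0,-2.4],
    [0,0,-3.3],
    [0,0,-4.2]
  ]
}}

```text
clock: 8.82
eef_pos: [563.2, -53.7, 84.3]
tcp_rot: [-3.14, 0.002, 0.77]
contact_force: [-9.0, 0.5, 12.8]
opening: 0.475
grasp_force: 59.9
```

Request:
{"api": "play_rows", "payload": {
  "dp": [
    [0,0,0],
    [0,0,0],
    [0,0,0],
    [0,0,0],
    [0,0,0]
  ],
  "rot": [
    [0,0,-1],
    [0,0,-2],
    [0,0,-3],
    [0,0,-4],
    [0,0,-5]
  ]
}}

```text
clock: 9.23
eef_pos: [563.9, -54.0, 84.4]
tcp_rot: [-3.141, 0.001, 1.295]
contact_force: [-5.6, -2.0, 10.3]
opening: 0.478
grasp_force: 59.7
```

Request:
{"api": "play_rows", "payload": {
  "dp": [
    [0,0,0],
    [0,0,0],
    [0,0,0],
    [0,0,0],
    [0,0,0]
  ],
  "rot": [
    [0,0,-1],
    [0,0,-2],
    [0,0,-3],
    [0,0,-4],
    [0,0,-5]
  ]
}}

```text
clock: 9.65
eef_pos: [564.7, -54.0, 84.4]
tcp_rot: [3.141, 0.0, 1.818]
contact_force: [-3.0, -1.4, 7.9]
opening: 0.472
grasp_force: 59.5
```

Request:
{"api": "play_rows", "payload": {
  "dp": [
    [0,0,0],
    [0,0,0],
    [0,0,0],
    [0,0,0],
    [0,0,0]
  ],
  "rot": [
    [0,0,-1],
    [0,0,-2],
    [0,0,-3],
    [0,0,-4],
    [0,0,-4.5]
  ]
}}

```text
clock: 10.07
eef_pos: [565.4, -53.7, 84.4]
tcp_rot: [3.14, 0.001, 2.29]
contact_force: [-0.5, 1.1, 6.3]
opening: 0.471
grasp_force: 59.6
```

```bash
cat >> ck.py <<'E'
x,y=p.astype(int); y0=max(0,min(y-90,200)); x0=max(0,min(x-130,380))
save(w,'w_%d.png'%(100*telemetry.sense()["clock"]),(x0,y0,x0+260,y0+200),3)
def tip(cm):  # bright low-saturation pixels in the ring r 24..34 on the skirt (z=75)
    h=cv2.cvtColor(cm[0],cv2.COLOR_RGB2HSV); yy,xx=np.mgrid[:400,:640]
    pts=np.argwhere((h[...,2]>120)&(h[...,1]<70)&((xx-p[0])**2+(yy-p[1])**2<110**2))[:,::-1]
    P=plane(cm,pts,75)[:,:2]-A; r=np.hypot(*P.T); P=P[(r>25)&(r<33)]
    print('pointer px',len(P),'ang',ang(P.mean(0)),'std',np.std(np.arctan2(P[:,1],P[:,0]))*57.3)
tip(w)
E
python3 ck.py; ls pics
```

```text
10.0667 q6 -0.8168089765547272 [565.363 -53.658  84.443] yaw 131.1927933692568 [-0.548  1.067  6.295] T [ 0.337  0.043 -0.036] 0.07182579953223467 0.4709796180945902 59.584731459617615
yellow 29.416383444712185 red 104.3444047888068 156 276
pointer px 97 ang 87.61034170786793 std 2.318018413946156
a.png
rect.png
s2.png
top.png
w1.png
w3.png
w_1011.png
z.png
```

View pics/w_1011.png

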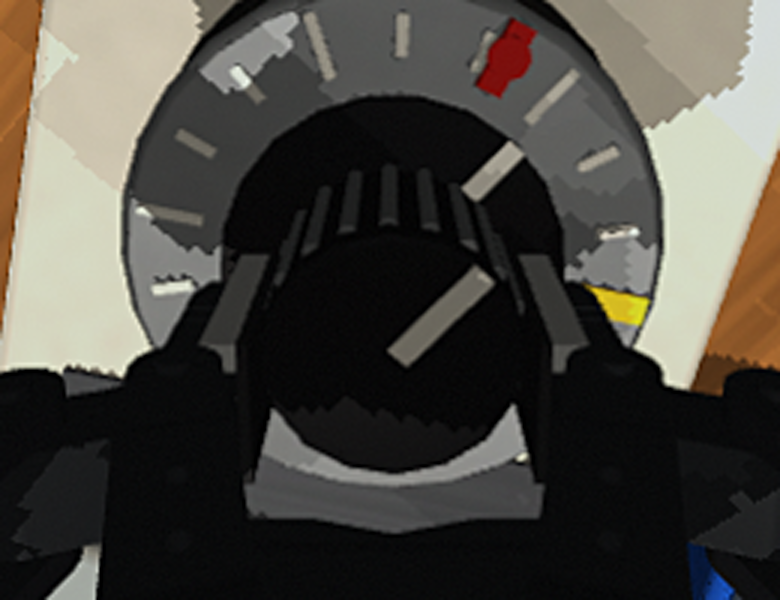

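The pointer (495,170) is clear and about 16.7° short of the red tab (507,57).

Request:
{"api": "play_rows", "payload": {
  "dp": [
    [0,0,0],
    [0,0,0],
    [0,0,0],
    [0,0,0],
    [0,0,0]
  ],
  "rot": [
    [0,0,-0.8],
    [0,0,-1.6],
    [0,0,-2.3],
    [0,0,-2.7],
    [0,0,-2.7]
  ]
}}

```text
clock: 10.53
eef_pos: [565.6, -53.3, 84.5]
tcp_rot: [3.14, 0.002, 2.569]
contact_force: [0.7, 3.2, 5.8]
opening: 0.476
grasp_force: 59.7
```

```bash
python3 ck.py; python3 - <<'E'
from meas import *
a=cam("top")
E
```

```text
10.5333 q6 -1.0965093427478787 [565.64  -53.282  84.461] yaw 147.21071263351638 [0.662 3.157 5.814] T [ 0.705 -0.084 -0.038] -0.8902524411678314 0.47616902229066393 59.681278467178345
yellow nan red 104.21739199176409 0 262
pointer px 88 ang 103.12546719352343 std 2.144179285123702meas.py:7: RuntimeWarning: Mean of empty slice.
  Y=plane(w,[ye.mean(0)],70)[0][:2];R=plane(w,[re.mean(0)],76)[0][:2]
  ret = um.true_divide(
```

Request:
{"api": "play_rows", "payload": {
  "dp": [
    [0,0,0],
    [0,0,0],
    [0,0,0],
    [0,0,0],
    [0,0,0]
  ],
  "rot": [
    [0,0,0],
    [0,0,0],
    [0,0,0],
    [0,0,0],
    [0,0,0]
  ],
  "fingers": 1
}}

```text
clock: 11.05
eef_pos: [564.6, -53.8, 83.2]
tcp_rot: [-3.141, -0.0, 2.567]
contact_force: [0.0, -0.6, -0.1]
opening: 0.996
grasp_force: 0.0
```

Request:
{"api": "play_rows", "payload": {
  "dp": [
    [0,0,-0.5],
    [0,0,-1.2],
    [0,0,-2],
    [0,0,-2.8],
    [0,0,-3.2]
  ],
  "rot": [
    [0,0,0],
    [0,0,0],
    [0,0,0],
    [0,0,0],
    [0,0,0]
  ]
}}

```text
clock: 11.47
eef_pos: [566.0, -54.0, 215.1]
tcp_rot: [3.14, 0.004, 2.567]
contact_force: [-0.2, 0.6, 0.7]
opening: 1.0
grasp_force: 0.0
```

Request:
{"api": "play_rows", "payload": {
  "dp": [
    [0,0,0],
    [0,0,0]
  ],
  "rot": [
    [0,0,0],
    [0,0,0]
  ]
}}

```text
clock: 11.63
eef_pos: [565.0, -53.9, 212.0]
tcp_rot: [3.141, 0.002, 2.567]
contact_force: [0.3, 0.9, -0.2]
opening: 1.003
grasp_force: 0.0
```

```bash
python3 ck.py 2>/dev/null;ls pics
```

```text
11.6333 q6 -1.0938870879536449 [565.031 -53.859 211.984] yaw 147.08154307183486 [ 0.293  0.883 -0.196] T [-0.01   0.064 -0.024] 0.00019066131244471762 1.002795540671092 0.0
yellow 28.20902137636006 red 103.30821751229571 88 86
pointer px 29 ang 102.91901173757458 std 2.1803348862912446
a.png
rect.png
s2.png
top.png
w1.png
w3.png
w_1011.png
w_1058.png
w_1168.png
z.png
```

View pics/w_1168.png

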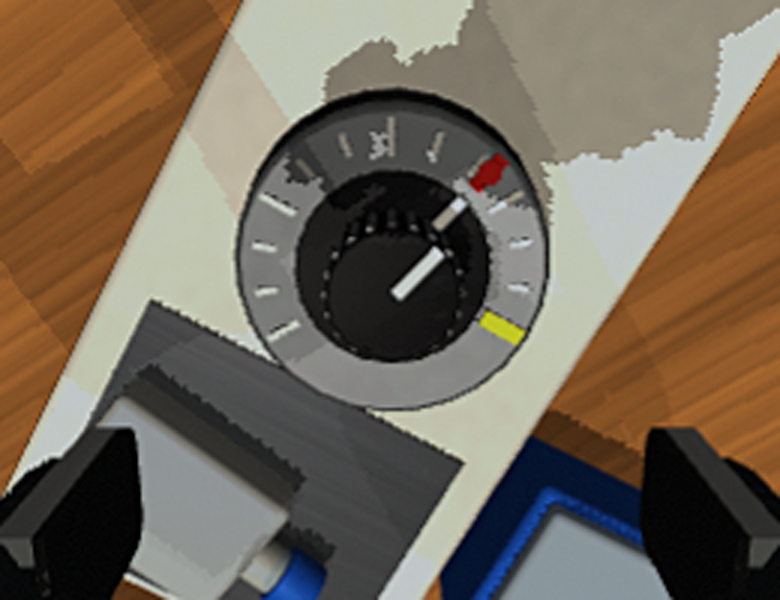

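```bash
python3 - <<'E'
from meas import *
w=cam("wrist");h=cv2.cvtColor(w[0],cv2.COLOR_RGB2HSV)
k=cv2.inRange(h,(45,80,30),(85,255,255));n,l,st,c=cv2.connectedComponentsWithStats(k);print(st[1:],c[1:])
i=1+np.argmax(st[1:,4])
for z in (25,30,35,40,45):print(z,plane(w,[c[i]],z)[0])
# housing/button scale: button width 26
for z in (25,45):
  x0,y0,ww,hh=st[i][:4]; p=plane(w,[[x0,c[i][1]],[x0+ww,c[i][1]]],z);print(np.linalg.norm(p[1]-p[0]))
b=cam("scene");h=cv2.cvtColor(b[0],cv2.COLOR_RGB2HSV);k=cv2.inRange(h,(45,80,30),(85,255,255));n,l,st,c=cv2.connectedComponentsWithStats(k);print('scene',st[1:][st[1:,4]>15],c[1:][st[1:,4]>15])
for q in c[1:][st[1:,4]>15]:
  for z in (25,35,45): print(q,z,plane(b,[q],z)[0])
a=cam("top");h=cv2.cvtColor(a[0],cv2.COLOR_RGB2HSV);k=cv2.inRange(h,(45,80,30),(85,255,255));n,l,st,c=cv2.connectedComponentsWithStats(k)
for q in c[1:][st[1:,4]>25]: print('top',q,plane(a,[q],25)[0],plane(a,[q],45)[0])
E
```

```text
[[355  61  25  29 535]] [[367.26915888  74.87476636]]
25 [488.33261522  49.96085641  25.        ]
30 [488.66228737  48.9174245   30.        ]
35 [488.99195953  47.87399259  35.        ]
40 [489.32163168  46.83056068  40.        ]
45 [489.65130383  45.78712876  45.        ]
27.104328202974976
25.452017586248804
scene [[ 352    0   39   68 2256]
 [ 322  197   10    9   59]] [[370.80363475  31.07092199]
 [326.86440678 201.37288136]]
[370.80363475  31.07092199] 25 [-578.14274557 1356.00051044   25.        ]
[370.80363475  31.07092199] 35 [-547.99561108 1322.3549085    35.        ]
[370.80363475  31.07092199] 45 [-517.8484766  1288.70930656   45.        ]
[326.86440678 201.37288136] 25 [476.37644229  64.62585823  25.        ]
[326.86440678 201.37288136] 35 [488.45162629  53.11134602  35.        ]
[326.86440678 201.37288136] 45 [500.52681029  41.59683381  45.        ]
```

The dial is set: pointer at 102.9° against red at 103.3°. The case is straight and the fingers are clear. Next is the button, at about (489, 47, z≈37).

Request:
{"api": "play_rows", "payload": {
  "dp": [
    [0.7,0.25,0],
    [1.5,0.55,0],
    [2.3,0.85,0.4],
    [2.96,1.1,1.1],
    [2.96,1.1,1.9]
  ],
  "rot": [
    [0,0,0],
    [0,0,0],
    [0,0,0],
    [0,0,0],
    [0,0,0]
  ],
  "fingers": 0
}}

```text
clock: 12.25
eef_pos: [486.3, 50.3, 134.6]
tcp_rot: [3.141, -0.001, 2.569]
contact_force: [0.1, -0.4, -0.4]
opening: 0.296
grasp_force: 0.0
```

Request:
{"api": "play_rows", "payload": {
  "dp": [
    [0,0,0.7],
    [0,0,1.3],
    [0,0,1.8],
    [0,0,1.9],
    [0,0,1.9]
  ],
  "rot": [
    [0,0,0],
    [0,0,0],
    [0,0,0],
    [0,0,0],
    [0,0,0]
  ]
}}

```text
clock: 12.67
eef_pos: [487.4, 47.4, 57.5]
tcp_rot: [-3.139, -0.004, 2.567]
contact_force: [-0.2, 0.4, -0.8]
opening: -0.001
grasp_force: 0.0
```

```bash
python3 st.py
```

```text
12.6667 q6 -0.9025720842141187 [487.432  47.362  57.477] yaw 147.08825709725085 [-0.216  0.431 -0.807] T [-0.048 -0.006 -0.002] 0.00010279260322931805 -0.0007525763698854479 0.0
```

Position is good. Descending in small steps to find contact.

Request:
{"api": "play_rows", "payload": {
  "dp": [
    [0,0,0.15],
    [0,0,0.3],
    [0,0,0.4],
    [0,0,0.5],
    [0,0,0.5]
  ],
  "rot": [
    [0,0,0],
    [0,0,0],
    [0,0,0],
    [0,0,0],
    [0,0,0]
  ]
}}

```text
clock: 13.08
eef_pos: [489.7, 47.5, 39.3]
tcp_rot: [3.141, 0.001, 2.567]
contact_force: [-0.1, -0.8, 3.8]
opening: 0.002
grasp_force: 2.0
```

Request:
{"api": "play_rows", "payload": {
  "dp": [
    [0,0,0.08],
    [0,0,0.15],
    [0,0,0.15],
    [0,0,0.15]
  ],
  "rot": [
    [0,0,0],
    [0,0,0],
    [0,0,0],
    [0,0,0]
  ]
}}

```text
clock: 13.42
eef_pos: [490.0, 47.6, 37.1]
tcp_rot: [3.14, 0.001, 2.567]
contact_force: [-13.7, -1.3, 56.7]
opening: 0.002
grasp_force: 28.8
```

The button bottomed out (5 N, then a hard stop). Backing off and moving clear.

Request:
{"api": "play_rows", "payload": {
  "dp": [
    [0,0,-0.15],
    [0,0,-0.5],
    [0,0,-1.2],
    [0,0,-2],
    [0,0,-2.8]
  ],
  "rot": [
    [0,0,0],
    [0,0,0],
    [0,0,0],
    [0,0,0],
    [0,0,0]
  ]
}}

```text
clock: 13.83
eef_pos: [488.4, 47.5, 146.5]
tcp_rot: [-3.141, -0.001, 2.567]
contact_force: [0.3, 0.6, -0.2]
opening: -0.0
grasp_force: 0.0
```

Request:
{"api": "play_rows", "payload": {
  "dp": [
    [-0.6,-0.2,-0.5],
    [-1.2,-0.4,-1],
    [-1.8,-0.6,-1],
    [-2,-0.7,-1],
    [-2,-0.7,-1]
  ],
  "rot": [
    [0,0,0],
    [0,0,0],
    [0,0,0],
    [0,0,0],
    [0,0,0]
  ]
}}

```text
clock: 14.25
eef_pos: [541.7, -20.8, 185.4]
tcp_rot: [3.141, 0.001, 2.565]
contact_force: [-0.7, 0.2, 0.2]
opening: 0.001
grasp_force: 0.0
```

```bash
python3 ck.py 2>/dev/null;python3 - <<'E'
from meas import *
w=cam("wrist");h=cv2.cvtColor(w[0],cv2.COLOR_RGB2HSV)
k=cv2.inRange(h,(45,80,30),(85,255,255));n,l,st,c=cv2.connectedComponentsWithStats(k);print(st[1:],c[1:])
save(w,'w9.png')
E
```

```text
14.25 q6 -1.0353254498680091 [541.747 -20.797 185.426] yaw 146.97688502029402 [-0.739  0.248  0.219] T [ 0.066  0.026 -0.007] -0.3760769125074148 0.0005494567149607711 0.0
yellow 29.152420597051023 red 103.62131310725283 19 91
pointer px 26 ang 102.53598470742725 std 1.8928531469488166
[[341 100  26  27 564]] [[353.56560284 112.82269504]]
```

View pics/w9.png

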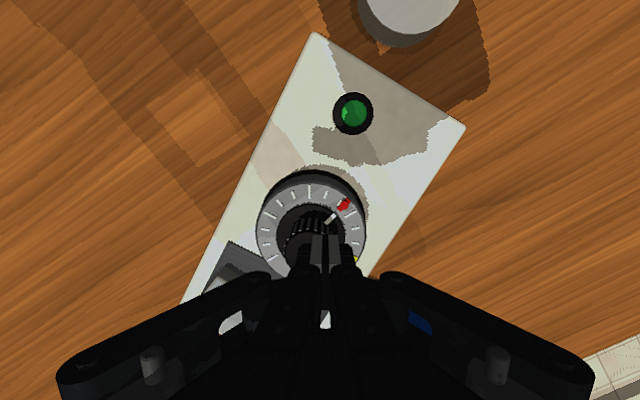

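The button is out and the dial is still set. The force profile left it uncertain whether the button or its housing took the load, so I'll press once more slowly to confirm the travel.

Request:
{"api": "play_rows", "payload": {
  "dp": [
    [0.7,0.25,0.2],
    [1.5,0.5,0.7],
    [2.02,0.72,1.5],
    [2.02,0.72,2.3],
    [2.02,0.72,3.0]
  ],
  "rot": [
    [0,0,0],
    [0,0,0],
    [0,0,0],
    [0,0,0],
    [0,0,0]
  ]
}}

```text
clock: 14.77
eef_pos: [485.9, 50.5, 63.6]
tcp_rot: [-3.141, -0.002, 2.57]
contact_force: [0.5, -0.2, -0.2]
opening: 0.001
grasp_force: 0.0
```

Request:
{"api": "play_rows", "payload": {
  "dp": [
    [0,0,0.2],
    [0,0,0.4],
    [0,0,0.4],
    [0,0,0.4],
    [0,0,0.4]
  ],
  "rot": [
    [0,0,0],
    [0,0,0],
    [0,0,0],
    [0,0,0],
    [0,0,0]
  ]
}}

```text
clock: 15.18
eef_pos: [489.9, 48.7, 50.5]
tcp_rot: [3.14, 0.001, 2.567]
contact_force: [0.2, -0.2, 0.1]
opening: 0.001
grasp_force: 0.0
```

Request:
{"api": "play_rows", "payload": {
  "dp": [
    [0,0,0.05],
    [0,0,0.05],
    [0,0,0.05]
  ],
  "rot": [
    [0,0,0],
    [0,0,0],
    [0,0,0]
  ]
}}

```text
clock: 15.43
eef_pos: [489.3, 48.5, 47.8]
tcp_rot: [3.141, 0.001, 2.567]
contact_force: [-0.1, -0.1, -0.9]
opening: 0.003
grasp_force: 0.0
```

Request:
{"api": "play_rows", "payload": {
  "dp": [
    [0,0,0.05],
    [0,0,0.05],
    [0,0,0.05]
  ],
  "rot": [
    [0,0,0],
    [0,0,0],
    [0,0,0]
  ]
}}

```text
clock: 15.68
eef_pos: [488.8, 48.6, 45.2]
tcp_rot: [-3.141, -0.0, 2.567]
contact_force: [-0.2, 0.3, -0.1]
opening: 0.002
grasp_force: 0.0
```

Request:
{"api": "play_rows", "payload": {
  "dp": [
    [0,0,0.05],
    [0,0,0.05],
    [0,0,0.05]
  ],
  "rot": [
    [0,0,0],
    [0,0,0],
    [0,0,0]
  ]
}}

```text
clock: 15.93
eef_pos: [489.0, 48.6, 43.3]
tcp_rot: [3.142, 0.0, 2.567]
contact_force: [-0.3, -0.5, 2.4]
opening: -0.002
grasp_force: 0.9
```

The button first touches at z≈43.3 and bottomed at 37.1, so the earlier press used the full 6 mm. Retracting and handing in.

Request:
{"api": "play_rows", "payload": {
  "dp": [
    [0,0,-0.3],
    [0,0,-1],
    [0,0,-2],
    [0,0,-3],
    [0,0,-3.5]
  ],
  "rot": [
    [0,0,0],
    [0,0,0],
    [0,0,0],
    [0,0,0],
    [0,0,0]
  ]
}}

```text
clock: 16.35
eef_pos: [490.4, 48.8, 187.4]
tcp_rot: [3.139, 0.003, 2.567]
contact_force: [0.2, 0.3, 0.1]
opening: 0.0
grasp_force: 0.0
```

Request:
{"api": "play_rows", "payload": {
  "dp": [
    [0,0,-0.5],
    [0,0,-0.5],
    [0,0,-0.5]
  ],
  "rot": [
    [0,0,0],
    [0,0,0],
    [0,0,0]
  ]
}}

```text
clock: 16.6
eef_pos: [489.4, 48.7, 204.1]
tcp_rot: [3.14, 0.002, 2.567]
contact_force: [-0.3, 0.1, 0.4]
opening: -0.0
grasp_force: 0.0
```

```bash
python3 -c "
from rig import r
print(r.sign_off())"
```

```text
the job is handed in; nothing more can be done
None
```

I handed the job in at about 17 s; no verdict came back. The dial was wound to its stop (case twisted about 0.1 rad), set back to within about 1° of the red tab, and the start button pressed its full 6 mm, with the arm touching nothing at the end. The closed fingers hit about 57 N as the button bottomed.

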